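Lock the slicer's drive hub for cleaning

TASK

The slicer's feed head is off for cleaning: turn the steel hub by pushing its blue posts with the fingertips until its slot lines up with the yellow bar, then push the bar by its red plate all the way home through the slot, so that the hub is locked. Only push, never grip or force anything, and leave the sauce bottle, the ramekin and the steel pan where they stand. Finish clear of everything.

Things in the scene. Friction and masses are not known exactly. Their poses are not given: they have to be found in the camera images.
- slicer: Fixed bench slicer, a brushed metal box 200 (x) by 315 (y) by 100 mm high, standing on the table. Origin on the table right under the hub's turning axis; z up; the bar's pushing direction is its +y. The box spans x -100 to 100, y -215 to 100 mm; its flat deck is 100 mm above the table. On the far side (+x) a chute sticks out to about x = 150 mm, lower than the deck.
- hub (a joint): Angle of the hub about its upright axis in rad, growing counter-clockwise seen from above. The slot lines up with the bar at 0 and again at every half turn (3.14); it starts anywhere from 0.6 to 2.5, so either way may be nearer. It turns freely past these values, and stays where it is left (friction about 0.08 N m, 2.5 N at a post). Once the bar's tapered nose has entered, it draws a small remaining error straight; an error over about 0.2 rad blocks the bar.
- hub_center (a point): On the hub's axis, at the top of its two steel half discs (122 mm above the table). The hub is a disc of 84 mm diameter; between the half discs runs a straight slot 20 mm wide and 16 mm deep, right across, dark at its floor. Its y axis lies along the slot and its x axis points to post A. Beside the hub, on the bar's line, a guide with its buffers and a keeper stand at 48 to 66 mm from the axis, no higher than 122 mm above the table.
- post_a (a point): Centre (half-way up) of blue finger post A on top of the hub: upright cylinder of 14 mm diameter, 28 mm tall, from 122 to 150 mm above the table, 32 mm from the hub's axis.
- post_b (a point): Centre of blue finger post B, the same as A, on the opposite half disc.
- bar (a joint): Travel of the bar in m along the slicer's +y: from 0 to 0.008 at the start (drawn back) to 0.114 (home, plate against two black rubber buffers that yield about 1 mm per 3 N, hard stop at 0.121, nose through the slot and in the keeper). Sliding friction about 2.5 N; it stays where it is left. The nose reaches the hub's rim at about 0.012 and leaves the slot at about 0.096.
- bar_push (a point): Centre of the rear face (the face to push) of the red upright plate at the rear end of the yellow bar. It moves with the bar; its y axis is the direction to push. The plate is 90 mm wide across the bar, 8 mm thick, from 107 to 150 mm above the table; this point is 135 mm above the table, and 188 mm behind the hub's axis when the bar's travel is 0. The bar is 14 mm wide, 10 mm high, with a tapered nose 126 mm ahead of the plate's front face.
- sauce: Loose orange squeeze bottle, 56 mm diameter, 165 mm tall, standing upright beyond the slicer. Origin at the centre of its foot. Must stay.
- ramekin: Loose white cup, 70 mm diameter, 45 mm tall, standing at the slicer's +y end. Origin at the centre of its foot. Must stay.
- pan: Loose open steel pan, 130 by 150 by 40 mm high, under the slicer's chute. Origin at the centre of its underside. Must stay.
Not all that is in view belongs to the job. What is meant by the ramekin is not orange, and is the smaller of those in its own colour.

How it is judged (in metres and radians):
On the way:
1. the hub has been turned so that its slot lines up with the bar (within 0.15 rad), before the bar is pushed in by 60 mm (angle between the y axis of hub_center and the y axis of bar_push, either way round below 0.15 rad and value of joint bar below 0.06 m), for 0.1 s.
At the end, for the whole second after the job is handed in: The bar is home through the hub's slot (travel at least 108 mm; the plate meets its buffers at 114 mm) and at rest, the slot in line with it (within 0.1 rad); bottle, ramekin and pan stand upright within 20 mm of where they were (value of joint bar above 0.108 m and angle between the y axis of hub_center and the y axis of bar_push, either way round below 0.1 rad and velocity of joint bar between -0.01 and 0.01 m/s and distance of each of sauce, ramekin, pan from where it was at the start of the episode below 0.02 m and angle between each of sauce, ramekin, pan's own z axis and vertical below 0.2 rad); the robot touches nothing.
It fails at once if the bar was forced into a hub that is not lined up (value of joint bar above 0.04 m and angle between the y axis of hub_center and the y axis of bar_push, either way round above 0.3 rad).
It fails at once if the hub or its posts were gripped or forced (over 45 N from the fingers) (contact force between the fingers and hub above 45 N).
It fails at once if the bar or its plate was gripped or forced (over 45 N from the fingers) (contact force between the fingers and bar above 45 N).
It fails at once if the bottle, the ramekin or the pan was pushed away, tipped, lifted or carried (distance of any of sauce, ramekin, pan from where it was at the start of the episode above 0.02 m or angle between any of sauce, ramekin, pan's own z axis and vertical above 0.4 rad).
It also fails if it takes over 51 s, if anything falls off the work surface, if the arm or the gripper's body presses on something with over 40 N, if the wrist force passes 120 N, or if a joint passes its speed limit or range.

ROBOT

A 7-joint arm with a two-finger parallel gripper is mounted at the origin on the work surface. World frame = base frame: x ahead of the robot, y to its left, z up, the work surface at z = 0. Lengths are in m, angles in degrees, forces in N, time in s.
With the tool pointing down it reaches from about 0.425 to 0.875 m from the base axis. Payload 4.7 kg.
Tool frame: the origin (TCP) lies on the front face of the gripper's body, between the roots of the fingers; the fingertips stand 70 mm ahead of it and the grasp point (between the pads) lies 51 mm ahead of it (tip_extent is the distance from the TCP to the fingertips, in m); z points along the fingers, y is the direction in which the jaws open and shut (so a half turn about z gives the same grasp; the last joint's range is limited). The gripper opens to 87 mm and grips with 3 to 60 N. Pads are 19 mm wide; open, the fingers measure 117 mm over their backs; the gripper's body (75 mm by 190 mm) begins 51 mm behind the grasp point.
Start: joints at [68.36, 18.392, -4.016, 83.108, 1.295, 78.541, -3.26], TCP at [0.248, -0.601, 0.292] pointing down, gripper open.
Joint ranges: [-163.93, 163.93], [-17.29, 119.83], [-79.2, 71.16], [3.27, 140.29], [-89.18, 269.18], [5.43, 117.66], [-154.24, 154.24]. Speed limits (degrees/s): [147.25, 147.25, 180, 180, 180, 180, 180].

INTERFACE

Orientations are given as [roll, pitch, yaw] about the fixed x, y, z axes, in that order (R = Rz(yaw) Ry(pitch) Rx(roll)).
In Python, from cell import * gives the robot as it stands.
- The arm moves only by the tool carry_out, never from a script. Its argument "increments" is text: rows parted by semicolons, each of 7 numbers parted by spaces: the opening, from 0 (shut) to 1 (fully open), then the shift along the tool's x, y, z in m, then the turn, a rotation vector about the tool's x, y, z in degrees. A call has 1 to 20 rows; each row shifts and turns the pose as measured when the row begins, along the tool's axes as they then stand; what a row does not reach is not made up. A row lasts 1/8 s, in which the tool goes at most 62.5 mm and 10.7 degrees, less where a joint would pass 70% of its speed; a pose out of reach is approached as far as the arm can. A call is refused whole if a number of a shift passes 0.0625 or a number of a turn 10.7, either way. A call with a gripper value outside its range is refused whole. The fingers move at their own pace and stop on an object; "force" is the grip in N (left out, the last holds). Time passes only in rows, so rows that do not move let the fingers close. It gives the time, the measured TCP pose, the force and the opening at its end, in the units of the state.
- get_obs(): the state, without advancing time (a new reading comes with each control period).
- read_camera(name): name is "side" or "top"; returns a dict with "img" (384x512x3 uint8, blue, green, red), "fx", "fy", "cx", "cy" (pixels), "k1" (the pictures are not rectified: a ray, as slopes to the right and down, at radius r is drawn at 1 + k1 r^2 times it, then the intrinsics apply), "world_from_camera" (4x4, takes a point from camera to world coordinates). Camera axes: x right, y down, z forward; pixel columns grow to the right and rows downward; lengths in m; the calibration is good to about 2 mm. A picture is of the moment at which its call begins. There is no depth.
- sign_off(): hands the job in, once; it reports no verdict.
Trained networks look in a picture, given as the dict that the camera call returned (one of the last four; its "shot" number tells which), for a name from the list of things; names that differ only in an ending like _2 or _b are one class to them, and where a whole thing is asked for, a point or a joint stands for the part that bears it (a point fixed in the world has none). Each returns a list of dicts, best first, with "confidence" (0 to 1); they miss things now and then, are a little off and sometimes report something else, mostly with a low value. They report only what shows in the picture. A call takes as long as a camera call. They do not tell look-alikes from the thing itself.
- masks_of(target, picture): "pixels" (384x512 bool, what is visible of it) and "bbox" ([left, top, right, bottom] in pixels, round what is visible of it).
The state is a dict: "time_s": time; "qpos": joint angles; "joint_velocities": joint speeds; "effort": joint torques, N m; "tool_pos": TCP position; "tool_rot": TCP orientation; "force": force on the tool from outside, world axes, zero at the start; "wrist_torque": the same for the moment, N m; "grip_width": finger opening in m.
Only numpy, scipy, OpenCV 4.12 (cv2) and the standard library are available. Lean on these libraries where they do the work, as an engineer would, in place of code of your own. Each camera call takes 0.05 s, during which the arm holds its last target.

## Working session

There is one attempt and no reset: what is moved stays moved. The work goes in short steps, Python scripts to look and compute and a tool call to move; the robot and the scene stay as the last step left them, time stands still between calls to the robot, and variables do not carry over. Pictures are saved under pics/ and viewed, and the job is handed in when it is done.

Besides the shell and the picture viewer there is one more tool, called after "Emit:" as name(argument=value, ...) on one line, values as JSON. carry_out: Moves the arm, as the interface text tells. Its arguments: {"type":"object","properties":{"increments":{"type":"string"},"force":{"type":"number"}},"required":["increments"]}

```bash
ls; mkdir -p pics
python3 - <<'E'
from cell import *
import cv2
o=get_obs(); print(o)
for n in ("side","top"):
    c=read_camera(n); cv2.imwrite(f"pics/{n}0.png",c["img"]); print(n,c["fx"],c["fy"],c["cx"],c["cy"],c["k1"],c["world_from_camera"])
    for t in ["slicer","hub","post_a","bar_push","bar","sauce","ramekin","pan"]:
        print(t,[(round(d["confidence"],2),[round(float(v)) for v in d["bbox"]]) for d in masks_of(t,c)])
E
```

```text
pics
{'time_s': 0.0, 'qpos': array([68.36057428, 18.43858708, -4.01563579, 83.17407255,  1.29492179,
       78.54034455, -3.25945437]), 'joint_velocities': array([-0.04214907, -0.02957193,  0.04364236,  0.00544209, -0.05259568,
        0.04348852,  0.08741035]), 'effort': array([ 5.32804133e-04, -4.91294146e+01, -4.03608782e-01, -3.12535894e+01,
       -6.38024951e-02,  4.36877995e-02,  1.96994220e-04]), 'tool_pos': array([ 0.24799463, -0.60038411,  0.29117402]), 'tool_rot': array([-1.79892233e+02,  5.59088828e-03,  2.24497912e+01]), 'force': array([-0.08309331, -0.04771572,  0.06773671]), 'wrist_torque': array([ 0.01856151, -0.01378872,  0.00911043]), 'grip_width': 0.0868382765645439}
side 456.15731822899284 456.15731822899284 254.87033883794174 188.7682663002447 0.06069225387461447 [[ 0.99198836 -0.062815    0.10960549  0.45241397]
 [-0.12568891 -0.57799623  0.80630184 -0.69238531]
 [ 0.01270371 -0.81361824 -0.58126068  0.70283008]
 [ 0.          0.          0.          1.        ]]
slicer [(0.9, [188, 167, 303, 304])]
hub [(0.87, [214, 169, 259, 202])]
post_a [(0.75, [218, 172, 25
[... 333 characters left out ...]
 349, 232])]
top 384.9535723560185 384.9535723560185 255.08989162124684 191.18775773740342 -0.08318094917425294 [[ 0.02363244 -0.99783866  0.0613149   0.5128216 ]
 [-0.99972006 -0.02351797  0.00258801  0.11164165]
 [-0.00114042 -0.06135889 -0.99811512  0.9235639 ]
 [ 0.          0.          0.          1.        ]]
slicer [(0.78, [201, 141, 351, 258])]
hub [(0.7, [231, 193, 270, 232])]
post_a [(0.97, [227, 193, 267, 230]), (0.63, [204, 143, 351, 260])]
bar_push [(0.91, [276, 187, 341, 231])]
bar [(0.88, [281, 187, 341, 226])]
sauce [(0.7, [279, 122, 304, 154])]
ramekin [(0.67, [166, 207, 193, 234]), (0.64, [102, 163, 152, 208]), (0.63, [159, 256, 192, 286])]
pan [(0.79, [190, 99, 259, 164])]
```

Run:
```python
import cv2
a=cv2.imread("pics/top0.png");b=cv2.imread("pics/side0.png")
cv2.imwrite("pics/t1.png",cv2.resize(a[80:310,90:390],None,fx=2.6,fy=2.6,interpolation=2))
cv2.imwrite("pics/s1.png",cv2.resize(b[110:320,140:380],None,fx=2.8,fy=2.8,interpolation=2))
```

```text
(no output)
```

View pics/t1.png

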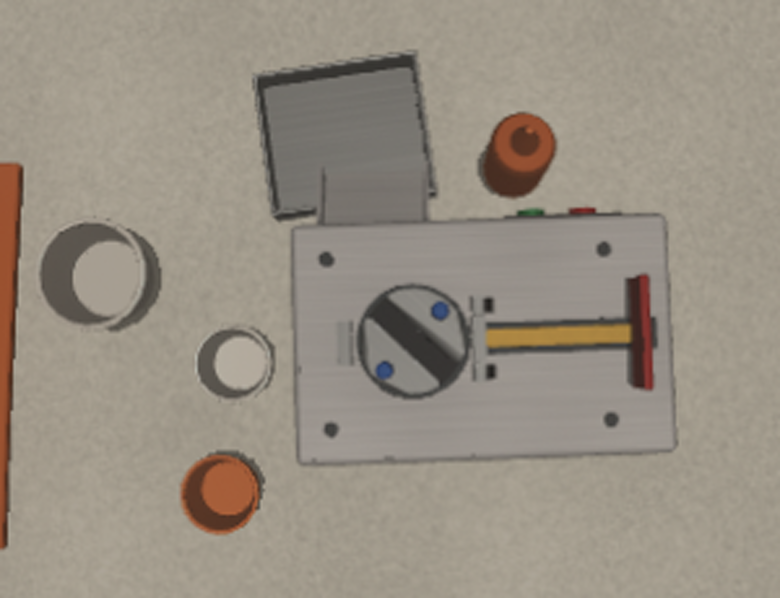

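View pics/s1.png

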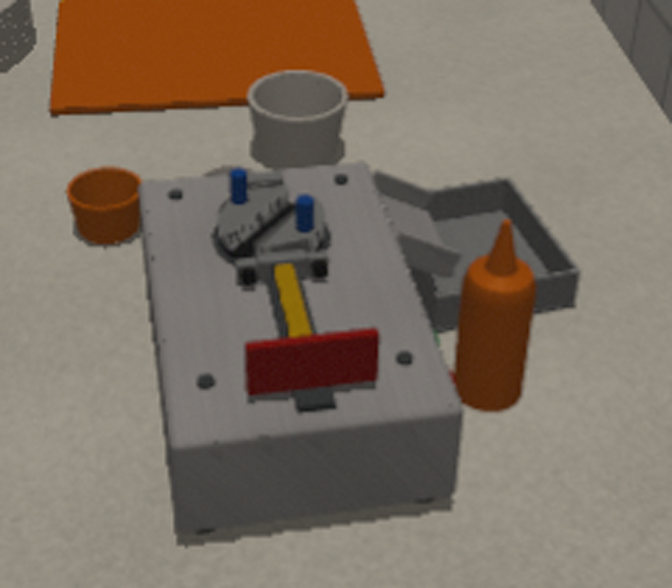

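View pics/top0.png

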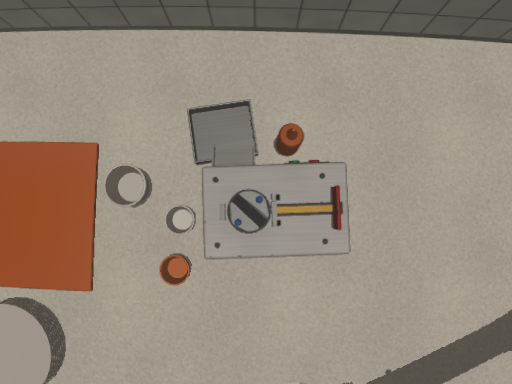

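The top view shows three cups. The big white one is at (127,187), the small white one at (181,220), and the orange one at (176,269). The ramekin is the small white cup at (181,220), since it isn't orange, is the smaller white one and stands at the slicer's +y end. The posts are at about (259,199) and (238,222), the plate at about (338,208), and the bottle at (291,137).

```bash
cat > h.py <<'E'
from cell import *
import cv2, numpy as np
def und(c,px):
    K=np.array([[c["fx"],0,c["cx"]],[0,c["fy"],c["cy"]],[0,0,1]])
    return cv2.undistortPoints(np.array(px,float).reshape(-1,1,2),K,np.array([c["k1"],0,0,0.])).reshape(-1,2)
def ray(c,px):
    T=np.array(c["world_from_camera"]); d=np.c_[und(c,px),np.ones(len(np.atleast_2d(px)))]@T[:3,:3].T
    return T[:3,3],d
def atz(c,px,z):
    o,d=ray(c,px); return o+d*((z-o[2])/d[:,2])[:,None]
def tri(c1,p1,c2,p2):
    o1,d1=ray(c1,[p1]);o2,d2=ray(c2,[p2]);d1=d1[0];d2=d2[0]
    s=np.linalg.lstsq(np.c_[d1,-d2],o2-o1,rcond=None)[0]
    a=o1+s[0]*d1;b=o2+s[1]*d2; return (a+b)/2,np.linalg.norm(a-b)
def blobs(c,kind,minA=6):
    hsv=cv2.cvtColor(c["img"],cv2.COLOR_BGR2HSV)
    r={"blue":((100,110,50),(130,255,255)),"yellow":((18,110,80),(32,255,255))}
    m=cv2.inRange(hsv,*r[kind]) if kind in r else (cv2.inRange(hsv,(0,150,60),(4,255,255))|cv2.inRange(hsv,(172,150,60),(180,255,255)))
    n,l,s,ce=cv2.connectedComponentsWithStats(m)
    return [(ce[i],s[i][4],l==i) for i in range(1,n) if s[i][4]>=minA]
E
python3 - <<'E'
from h import *
t=read_camera("top");s=read_camera("side")
for n,c in(("top",t),("side",s)):
  for k in("blue","yellow","red"):
    for ce,a,m in blobs(c,k):
      r=cv2.minAreaRect(np.argwhere(m)[:,::-1].astype(np.float32)); print(n,k,ce.round(1),a,np.round(cv2.boxPoints(r),1).tolist())
for z in(.107,.136,.15):
  print(z,[atz(t,[ce],z).round(4).tolist() for ce,a,m in blobs(t,"blue")])
bt=sorted(blobs(t,"blue"),key=lambda b:b[0][0]);bs=sorted(blobs(s,"blue"),key=lambda b:b[0][0])
for i in range(min(len(bt),len(bs))): print(tri(t,bt[i][0],s,bs[i][0]))
for tt,z in(("ramekin",.045),("sauce",.1),("pan",.04)):
  for d in masks_of(tt,t): b=d["bbox"];print(tt,round(d["confidence"],2),atz(t,[[(b[0]+b[2])/2,(b[1]+b[3])/2]],z).round(3))
# slicer corners
cs=np.array([[202,167],[347,163],[350,254],[205,258]],float)
print(atz(t,cs,.1).round(4))
E
```

```text
top blue [258.8 198.8] 26 [[256.0, 196.0], [261.0, 196.0], [261.0, 201.0], [256.0, 201.0]]
top blue [237.3 222. ] 24 [[235.0, 224.0], [235.0, 220.0], [240.0, 220.0], [240.0, 224.0]]
top yellow [304.6 208.6] 399 [[276.79998779296875, 206.10000610351562], [332.0, 204.0], [332.20001220703125, 211.10000610351562], [277.1000061035156, 213.3000030517578]]
top red [314.  160.5] 12 [[311.0, 160.0], [317.0, 160.0], [317.0, 161.0], [311.0, 161.0]]
top red [338.  206.8] 125 [[335.5, 186.0], [338.5, 185.89999389648438], [340.3999938964844, 228.0], [337.3999938964844, 228.10000610351562]]
side blue [225.  176.1] 60 [[222.0, 170.0], [227.0, 170.0], [227.0, 182.0], [222.0, 182.0]]
side blue [248.5 185.9] 73 [[246.0, 180.0], [251.0, 180.0], [251.0, 192.0], [246.0, 192.0]]
side yellow [  9.6 100.9] 280 [[-0.699999988079071, 95.0], [22.899999618530273, 93.9000015258789], [23.600000381469727, 107.9000015258789], [0.0, 109.0]]
side yellow [243.9 216.7] 209 [[236.39999389648438, 204.6999969482422], [244.1999969482422, 202.60000610351562], [251.1999969482422, 228.39999389648438], [243.39999389648438, 230.
[... 280 characters left out ...]
 [275.8999938964844, 245.10000610351562], [228.89999389648438, 250.3000030517578]]
0.107 [[[0.547, 0.1055, 0.107]], [[0.4968, 0.1499, 0.107]]]
0.136 [[[0.5458, 0.1057, 0.136]], [[0.4973, 0.1485, 0.136]]]
0.15 [[[0.5452, 0.1058, 0.15]], [[0.4976, 0.1479, 0.15]]]
(array([0.49831936, 0.14842594, 0.13641933]), np.float64(0.0019275422003741454))
(array([0.54632207, 0.10565563, 0.136168  ]), np.float64(0.001149315318310091))
ramekin 0.89 [[0.494 0.283 0.045]]
ramekin 0.72 [[0.383 0.295 0.045]]
ramekin 0.61 [[0.579 0.411 0.045]]
sauce 0.74 [[0.674 0.041 0.1  ]]
pan 0.59 [[0.707 0.191 0.04 ]]
[[ 0.613   0.2295  0.1   ]
 [ 0.6292 -0.0836  0.1   ]
 [ 0.4337 -0.0922  0.1   ]
 [ 0.4184  0.217   0.1   ]]
```

Run:
```python
from h import *
t=read_camera("top");s=read_camera("side")
y=[b for b in blobs(t,"yellow")][0]
P=atz(t,np.argwhere(y[2])[:,::-1].astype(float),.117); 
vx,vy,x0,y0=cv2.fitLine(P[:,:2].astype(np.float32),cv2.DIST_L2,0,.01,.01).ravel()
print("bar line yaw",np.degrees(np.arctan2(-vx,vy)), x0,y0, "x at y=.127",x0+vx/vy*(.127-y0))
r=max(blobs(t,"red"),key=lambda b:b[1])
P=atz(t,np.argwhere(r[2])[:,::-1].astype(float),.15)
print("plate top",P.min(0),P.max(0),P.mean(0)); 
q=cv2.fitLine(P[:,:2].astype(np.float32),cv2.DIST_L2,0,.01,.01).ravel();print("plate yaw",np.degrees(np.arctan2(q[1],q[0])))
r=max(blobs(s,"red"),key=lambda b:b[1])
bp=cv2.approxPolyDP(max(cv2.findContours(r[2].astype(np.uint8),0,2)[0],key=cv2.contourArea),3,True).reshape(-1,2);print(bp)
for p in bp: print(p,atz(s,[p],.15).round(4),atz(s,[p],.107).round(4))
c=np.array([[202,167],[347,163],[350,254],[205,258]])
```

```text
bar line yaw -176.67792 0.5282185 0.008907977 x at y=.127 0.52136374
plate top [ 0.49014485 -0.058789    0.15      ] [ 0.5748014  -0.04965914  0.15      ] [ 0.53252382 -0.05417272  0.15      ]
plate yaw 3.7577572
[[274 228]
 [228 233]
 [229 250]
 [273 245]]
[274 228] [[ 0.5763 -0.054   0.15  ]] [[ 0.5859 -0.0044  0.107 ]]
[228 233] [[ 0.4902 -0.0585  0.15  ]] [[ 0.4931 -0.0092  0.107 ]]
[229 250] [[ 0.4884 -0.1037  0.15  ]] [[ 0.4912 -0.0579  0.107 ]]
[273 245] [[ 0.5671 -0.0996  0.15  ]] [[ 0.576  -0.0535  0.107 ]]
```

Emit:
carry_out(increments="0 0 0 0 0 0 0; 0 0.03 0.03 0 0 0 -5; 0 0.03 -0.04 0 0 0 -8; 0 0.03 -0.04 0 0 0 -8; 0 0.04 -0.03 0 0 0 -8", force=20)

```text
time_s: 1.88
tool_pos: [0.3041, -0.4692, 0.286]
tool_rot: [-179.5, -0.1, 52.0]
force: [0.6, -0.2, 0.4]
grip_width: 0.045
```

Emit:
carry_out(increments="0 0.06 -0.01 0 0 0 -10; 0 0.06 0 0 0 0 -10; 0 0.06 0.011 0 0 0 -10; 0 0.058 0.022 0 0 0 -10; 0 0.055 0.03 0 0 0 0; 0 0.055 0.03 0 0 0 0; 0 0.055 0.03 0 0 0 0")

```text
time_s: 2.75
tool_pos: [0.4995, -0.0804, 0.2891]
tool_rot: [-180.0, -0.0, 93.1]
force: [1.4, -1.1, -0.3]
grip_width: 0.0002
```

Emit:
carry_out(increments="0 0.055 0.02 0 0 0 0; 0 0.055 0.02 0 0 0 0; 0 0.035 0.02 0 0 0 0; 0 0 0 0.03 0 0 0; 0 0 0 0.03 0 0 0; 0 0 0 0 0 0 0")

```text
time_s: 3.5
tool_pos: [0.5543, 0.0804, 0.2303]
tool_rot: [179.6, -0.1, 93.7]
force: [0.2, -0.6, -0.5]
grip_width: 0.0006
```

Run:
```python
from h import *
o=get_obs();print(o["tool_pos"],o["tool_rot"])
t=read_camera("top");s=read_camera("side")
cv2.imwrite("pics/t2.png",cv2.resize(t["img"][120:290,170:370],None,fx=3.5,fy=3.5,interpolation=2))
cv2.imwrite("pics/s2.png",cv2.resize(s["img"][110:310,160:360],None,fx=3,fy=3,interpolation=2))
```

```text
[0.55426436 0.08043416 0.2303155 ] [ 1.79644942e+02 -1.47204567e-01  9.36667398e+01]
```

View pics/s2.png

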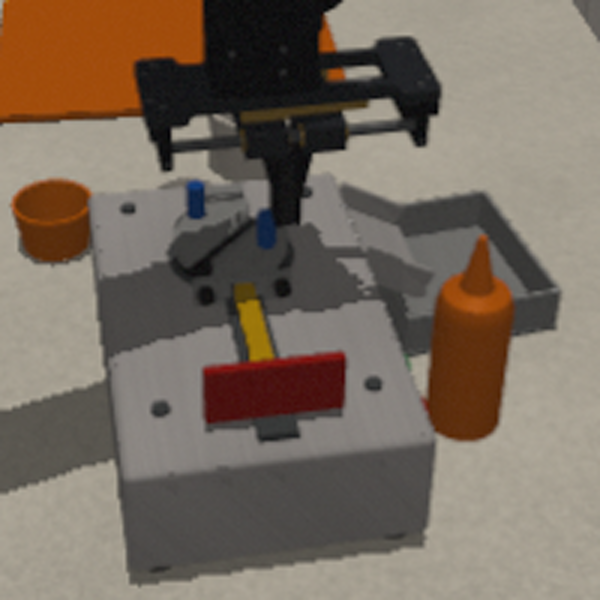

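View pics/t2.png

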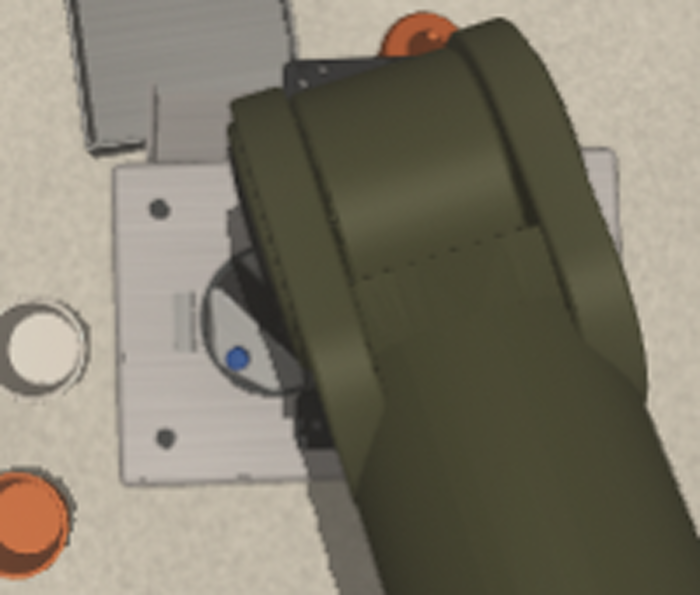

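Emit:
carry_out(increments="0 -0.006 0 0.015 0 0 0; 0 0 0 0.015 0 0 0; 0 0 0 0 0 0 0; 0 0.007 0 0 0 0 0; 0 0.007 0 0 0 0 0; 0 0.005 0 0 0 0 0; 0 0.005 0 0 0 0 0; 0 0 0 0 0 0 0")

```text
time_s: 4.6
tool_pos: [0.56, 0.092, 0.2043]
tool_rot: [178.7, 0.5, 93.3]
force: [-0.0, -0.0, -0.2]
grip_width: 0.0004
```

```bash
cat > look.py <<'E'
from h import *
import sys
o=get_obs();print(o["tool_pos"].round(4),o["tool_rot"].round(2),o["force"].round(1))
t=read_camera("top");s=read_camera("side")
n=sys.argv[1]
cv2.imwrite(f"pics/t{n}.png",cv2.resize(t["img"][120:290,170:370],None,fx=3.5,fy=3.5,interpolation=2))
cv2.imwrite(f"pics/s{n}.png",cv2.resize(s["img"][110:310,160:360],None,fx=3,fy=3,interpolation=2))
C=np.array([.5218,.127])
for k,c in(("top",t),("side",s)):
  for ce,a,m in blobs(c,"blue"):
    p=atz(c,[ce],.15 if k=="top" else .136)[0];d=p[:2]-C
    print(k,ce.round(1),a,p.round(4),"r",np.linalg.norm(d).round(4),"ang slicer",(np.degrees(np.arctan2(d[1],d[0]))-3.3).round(1))
for ce,a,m in blobs(s,"red",200): print("red side",ce.round(1),a,atz(s,[ce],.1285).round(4))
E
python3 look.py 3
```

```text
[0.56   0.092  0.2043] [178.73   0.5   93.26] [-0.  -0.  -0.2]
top [239.2 223.2] 28 [0.4952 0.1439 0.15  ] r 0.0315 ang slicer 144.3
side [224.  176.9] 62 [0.4969 0.146  0.136 ] r 0.0313 ang slicer 139.4
side [249.1 185.3] 60 [0.5485 0.1081 0.136 ] r 0.0327 ang slicer -38.6
red side [251.  238.6] 838 [[ 0.5333 -0.0546  0.1285]]
```

View pics/s3.png

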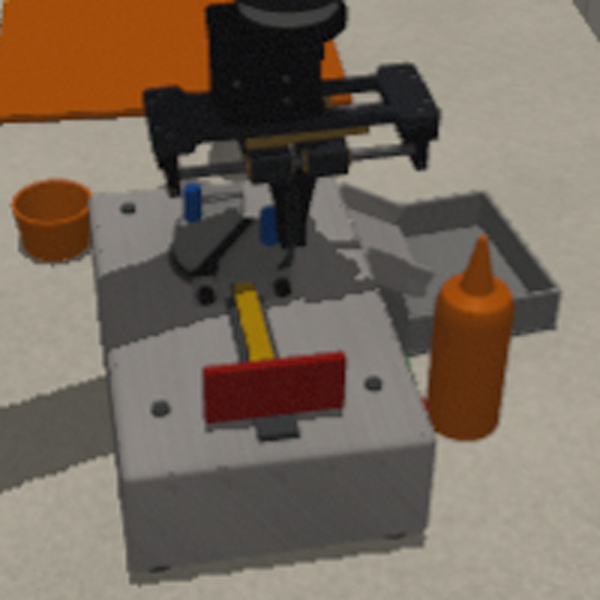

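Emit:
carry_out(increments="0 -0.012 0 0 1.3 0 0; 0 0 -0.007 0 0 0 0; 0 0 -0.005 0.003 0 0 0; 0 0 0 0 0 0 0")

```text
time_s: 5.2
tool_pos: [0.5468, 0.0808, 0.2015]
tool_rot: [-179.8, 0.3, 93.4]
force: [-0.1, -0.3, -0.4]
grip_width: 0.0002
```

```bash
python3 look.py 4
```

```text
[0.5468 0.0808 0.2015] [-179.79    0.35   93.39] [-0.1 -0.3 -0.4]
top [239.  223.4] 25 [0.4949 0.1444 0.15  ] r 0.0321 ang slicer 143.7
side [224.  177.8] 53 [0.4967 0.1426 0.136 ] r 0.0295 ang slicer 144.9
red side [251.  238.6] 837 [[ 0.5332 -0.0545  0.1285]]
```

View pics/s4.png

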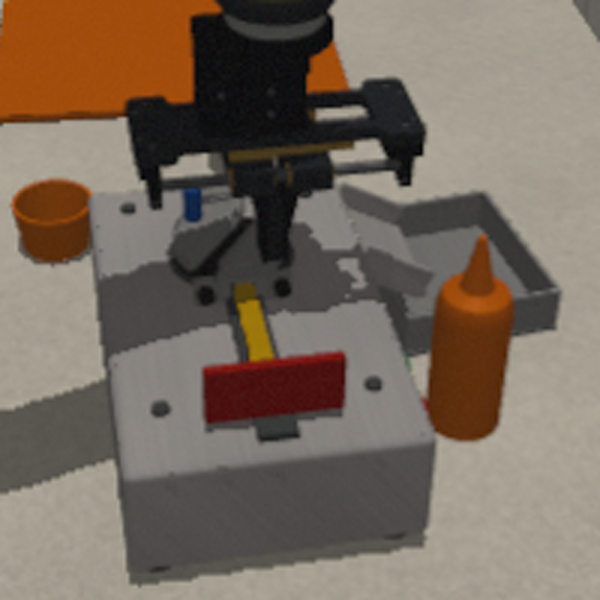

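Emit:
carry_out(increments="0 0.007 0.001 0 0 0 0; 0 0.006 0.001 0 0 0 0; 0 0.006 0.001 0 0 0 0; 0 0.005 0.001 0 0 0 0; 0 0 0 0 0 0 0")

```text
time_s: 5.92
tool_pos: [0.5537, 0.1004, 0.202]
tool_rot: [179.8, 0.9, 93.1]
force: [0.8, -0.7, 0.4]
grip_width: 0.0006
```

```bash
python3 look.py 5
```

```text
[0.5537 0.1004 0.202 ] [179.83   0.86  93.15] [ 0.8 -0.7  0.4]
side [222.3 179.6] 62 [0.4924 0.1358 0.136 ] r 0.0307 ang slicer 160.0
red side [251.  238.6] 838 [[ 0.5332 -0.0546  0.1285]]
```

View pics/t5.png

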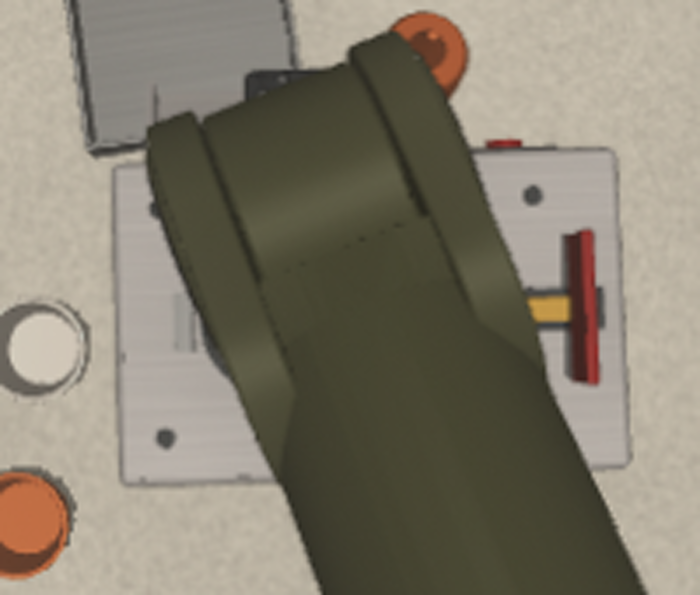

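Emit:
carry_out(increments="0 0.005 -0.001 0 0 0 0; 0 0.004 0 0 0 0 0; 0 0.004 0 0 0 0 0; 0 0 0 0 0 0 0")

```text
time_s: 6.52
tool_pos: [0.5536, 0.1114, 0.2024]
tool_rot: [179.6, 1.1, 93.0]
force: [0.9, -1.1, 0.7]
grip_width: 0.0004
```

```bash
python3 look.py 6
```

```text
[0.5536 0.1114 0.2024] [179.62   1.07  93.03] [ 0.9 -1.1  0.7]
side [222.  182.5] 61 [0.491  0.1248 0.136 ] r 0.0309 ang slicer -179.1
red side [251.  238.6] 837 [[ 0.5333 -0.0545  0.1285]]
```

Emit:
carry_out(increments="0 -0.012 0 0 0 0 0; 0 0 0 -0.04 0 0 0; 0 -0.03 0 -0.04 0 0 0; 0 -0.06 -0.01 0 0 0 0; 0 -0.06 -0.01 0 0 0 0; 0 -0.05 -0.01 0 0 0 0; 0 -0.02 0 0 0 0 0; 0 0 0 0 0 0 0")

```text
time_s: 7.62
tool_pos: [0.5325, -0.1236, 0.2867]
tool_rot: [179.9, 0.5, 93.4]
force: [-0.1, 1.0, -1.0]
grip_width: 0.0004
```

```bash
python3 look.py 7
```

```text
[ 0.5325 -0.1236  0.2867] [179.95   0.52  93.44] [-0.1  1.  -1. ]
top [248.  194.6] 25 [0.5531 0.1277 0.15  ] r 0.0313 ang slicer -2.1
top [248.  226.4] 25 [0.4893 0.1261 0.15  ] r 0.0325 ang slicer -181.7
side [222.  187.4] 8 [0.4899 0.1066 0.136 ] r 0.0379 ang slicer -150.7
red side [250.9 238.9] 821 [[ 0.533  -0.0554  0.1285]]
```

View pics/t7.png

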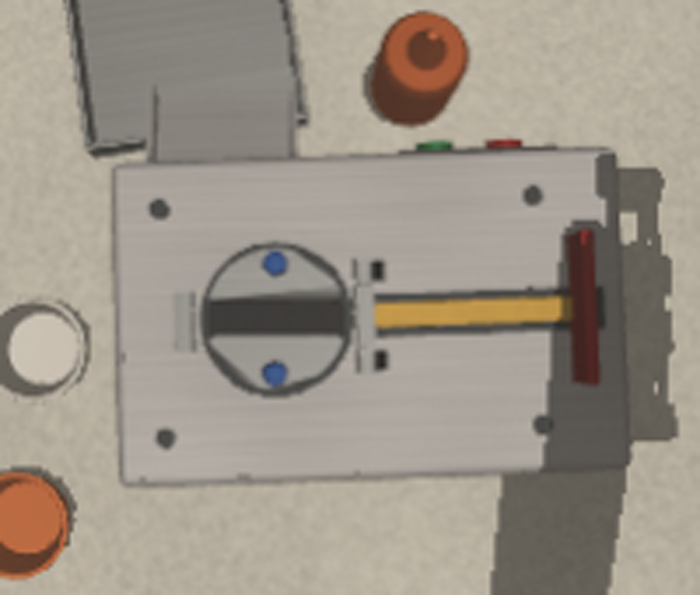

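View pics/s7.png

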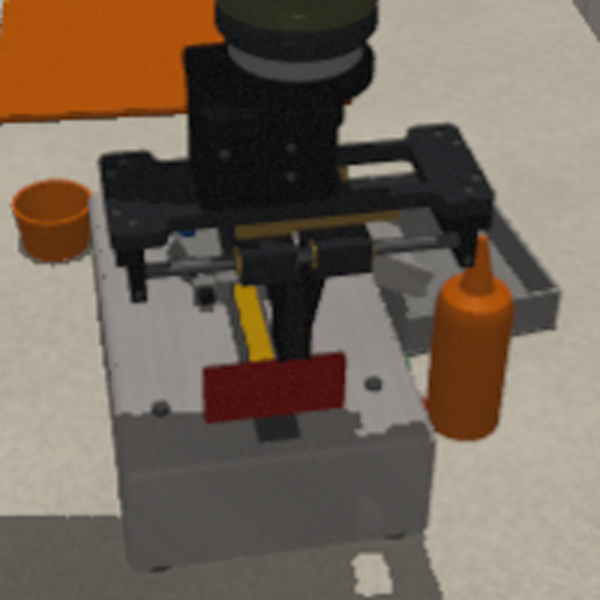

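Emit:
carry_out(increments="0 0 0.002 0.04 0 -0.5 0; 0 0 0 0.04 0 0 0; 0 0 0 0.006 0 0 0; 0 0 0 0 0 0 0; 0 0.02 0 0 0 0 0; 0 0 0 0 0 0 0")

```text
time_s: 8.48
tool_pos: [0.5377, -0.0887, 0.2036]
tool_rot: [179.5, 0.9, 94.6]
force: [-0.4, 0.1, 0.2]
grip_width: 0.0007
```

```bash
python3 look.py 8
```

```text
[ 0.5377 -0.0887  0.2036] [179.46   0.87  94.62] [-0.4  0.1  0.2]
top [248.  194.6] 25 [0.5531 0.1277 0.15  ] r 0.0313 ang slicer -2.1
top [248.  226.4] 25 [0.4893 0.1261 0.15  ] r 0.0325 ang slicer -181.7
side [222.  181.9] 62 [0.4912 0.1271 0.136 ] r 0.0306 ang slicer 176.6
red side [238.5 240.8] 382 [[ 0.5094 -0.0581  0.1285]]
```

View pics/s8.png

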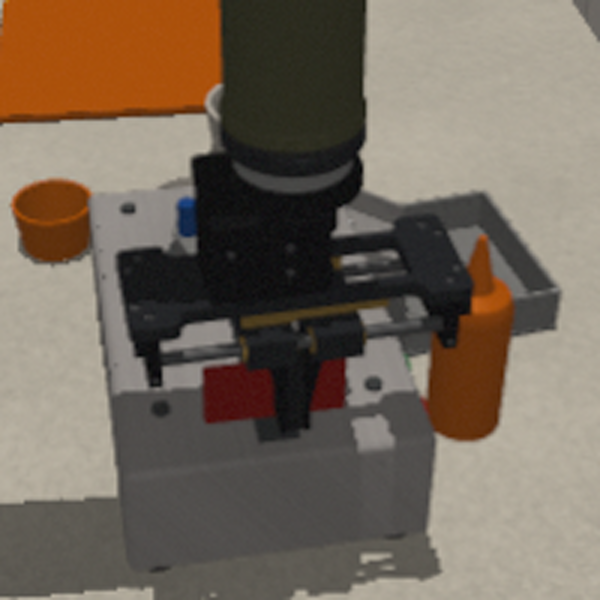

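Emit:
carry_out(increments="0 0.01 -0.004 0 0 -0.9 1.2; 0 0.01 0 0 0 0 0; 0 0.01 0 0 0 0 0; 0 0.01 0 0 0 0 0; 0 0.01 0 0 0 0 0; 0 0.01 0 0 0 0 0; 0 0 0 0 0 0 0")

```text
time_s: 9.45
tool_pos: [0.5308, -0.0331, 0.203]
tool_rot: [179.3, 2.1, 93.0]
force: [0.4, -0.5, -0.1]
grip_width: 0.0003
```

```bash
python3 look.py 9
```

```text
[ 0.5308 -0.0331  0.203 ] [179.33   2.12  92.98] [ 0.4 -0.5 -0.1]
top [248.  194.6] 25 [0.5531 0.1277 0.15  ] r 0.0313 ang slicer -2.1
top [248.  226.4] 25 [0.4893 0.1261 0.15  ] r 0.0325 ang slicer -181.7
red side [247.  226.8] 598 [[ 0.5296 -0.02    0.1285]]
```

View pics/s9.png

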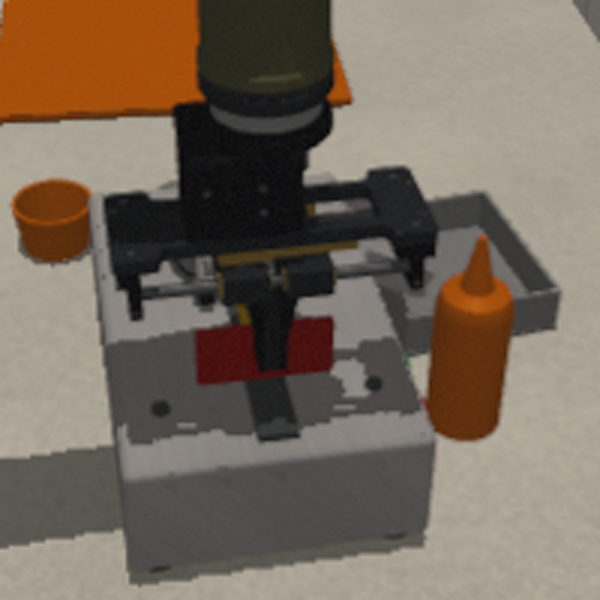

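Emit:
carry_out(increments="0 0.01 0 0 0 1 0; 0 0.01 0 0 0 1 0; 0 0.01 0 0 0 0 0; 0 0.01 0 0 0 0 0; 0 0.01 0 0 0 0 0; 0 0.01 0 0 0 0 0; 0 0 0 0 0 0 0")

```text
time_s: 10.42
tool_pos: [0.5272, 0.0296, 0.2022]
tool_rot: [179.4, 0.0, 92.9]
force: [0.1, -0.2, -0.2]
grip_width: 0.0004
```

```bash
python3 look.py 10
```

```text
[0.5272 0.0296 0.2022] [1.7939e+02 3.0000e-02 9.2920e+01] [ 0.1 -0.2 -0.2]
top [248.1 194.7] 26 [0.5529 0.1275 0.15  ] r 0.0312 ang slicer -2.4
top [248.  226.4] 25 [0.4893 0.1261 0.15  ] r 0.0325 ang slicer -181.7
side [221.9 179.5] 41 [0.4918 0.1366 0.136 ] r 0.0315 ang slicer 159.0
red side [241.6 206.7] 543 [[0.5257 0.0445 0.1285]]
```

View pics/s10.png

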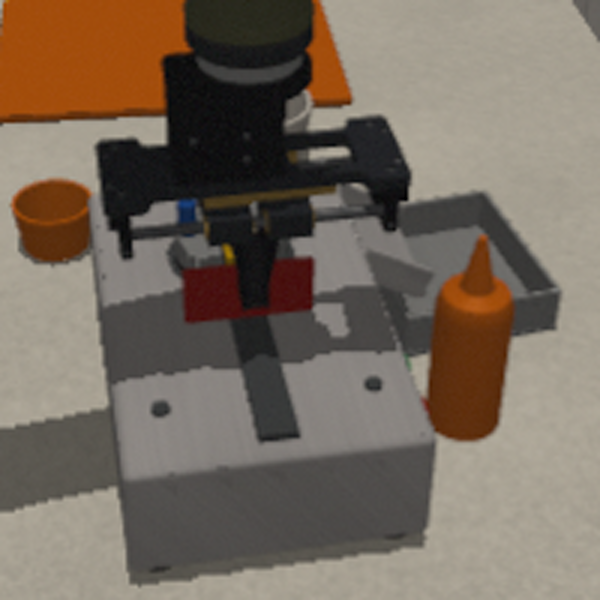

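View pics/t10.png

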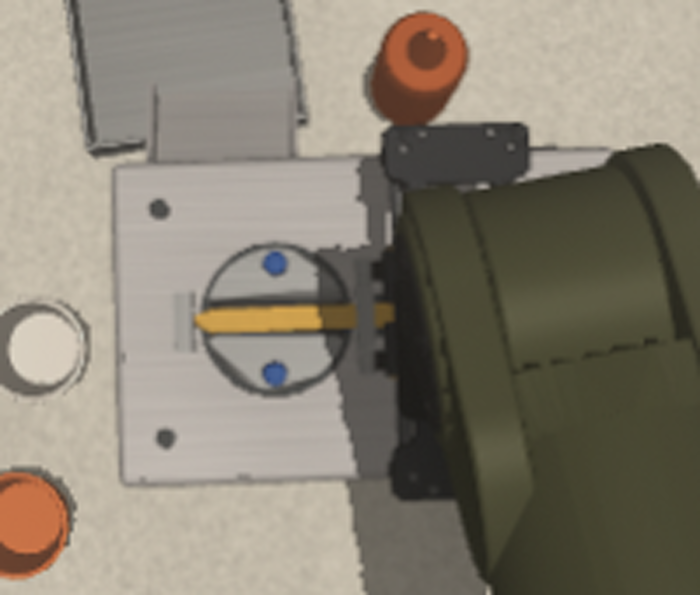

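Emit:
carry_out(increments="0 0.006 0 0 0 0 0; 0 0.005 0 0 0 0 0; 0 0.004 0 0 0 0 0; 0 0 0 0 0 0 0")

```text
time_s: 11.02
tool_pos: [0.5266, 0.0424, 0.2021]
tool_rot: [179.4, 0.2, 92.7]
force: [0.2, -1.5, -0.4]
grip_width: 0.0003
```

```bash
python3 look.py 11
```

```text
[0.5266 0.0424 0.2021] [179.43   0.18  92.73] [ 0.2 -1.5 -0.4]
top [248.1 194.7] 26 [0.5529 0.1275 0.15  ] r 0.0312 ang slicer -2.4
top [248.  226.4] 25 [0.4893 0.1261 0.15  ] r 0.0325 ang slicer -181.7
side [221.8 177.7] 19 [0.4921 0.1436 0.136 ] r 0.034 ang slicer 147.6
side [222.  185.8] 23 [0.4903 0.1124 0.136 ] r 0.0347 ang slicer -158.4
red side [240.7 203. ] 552 [[0.5252 0.0573 0.1285]]
```

View pics/t11.png

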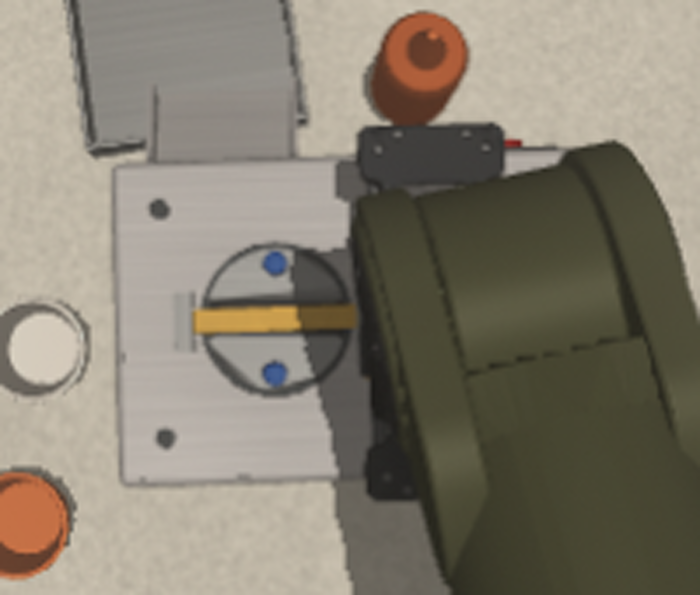

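Emit:
carry_out(increments="0 0.003 0 0 0 0 0; 0 0.002 0 0 0 0 0; 0 0 0 0 0 0 0")

```text
time_s: 11.5
tool_pos: [0.5266, 0.0432, 0.2021]
tool_rot: [179.5, 0.5, 92.5]
force: [-0.4, -2.8, 2.1]
grip_width: 0.0001
```

Emit:
carry_out(increments="0 0.006 0 0 0 0 0; 0 0.006 0 0 0 0 0; 0 0 0 0 0 0 0")

```text
time_s: 11.88
tool_pos: [0.5265, 0.0445, 0.2022]
tool_rot: [179.6, 1.4, 92.1]
force: [0.3, -4.0, 1.2]
grip_width: 0.0005
```

Emit:
carry_out(increments="0 -0.01 0 0 0 0 0; 0 -0.03 0 0 0 0 0; 0 -0.01 0 -0.04 0 0 0; 0 0 0 -0.05 0 0 0; 0 -0.06 0 0 0 0 0; 0 -0.06 0 0 0 0 0; 0 -0.06 0 0 0 0 0; 0 -0.06 0 0 0 0 0; 0 -0.05 0 0 0 0 0; 0 0 0 0 0 0 0; 0 0 0 0 0 0 0")

```text
time_s: 13.25
tool_pos: [0.5451, -0.2923, 0.2994]
tool_rot: [178.9, 0.4, 92.9]
force: [-0.3, -0.7, 0.5]
grip_width: 0.0007
```

```bash
python3 look.py 12
python3 - <<'E'
from h import *
t=read_camera("top")
r=max(blobs(t,"red"),key=lambda b:b[1])
P=atz(t,np.argwhere(r[2])[:,::-1].astype(float),.15);print("plate top",P.mean(0))
for tt,z in(("ramekin",.045),("sauce",.1),("pan",.04)):
  for d in masks_of(tt,t): b=d["bbox"];print(tt,round(d["confidence"],2),atz(t,[[(b[0]+b[2])/2,(b[1]+b[3])/2]],z).round(3))
E
```

```text
[ 0.5451 -0.2923  0.2994] [178.9    0.35  92.93] [-0.3 -0.7  0.5]
top [248.  194.6] 25 [0.5531 0.1277 0.15  ] r 0.0313 ang slicer -2.1
top [248.  226.4] 25 [0.4893 0.1261 0.15  ] r 0.0325 ang slicer -181.7
side [251.  178.1] 44 [0.556  0.1351 0.136 ] r 0.0351 ang slicer 10.0
side [222.  181.9] 62 [0.4912 0.1271 0.136 ] r 0.0306 ang slicer 176.6
red side [230.3 203.7] 343 [[0.5035 0.0573 0.1285]]
plate top [0.52425952 0.05803728 0.15      ]
ramekin 0.93 [[0.577 0.409 0.045]]
ramekin 0.7 [[0.493 0.284 0.045]]
ramekin 0.56 [[0.379 0.296 0.045]]
sauce 0.91 [[0.676 0.041 0.1  ]]
sauce 0.67 [[0.525 0.113 0.1  ]]
pan 0.59 [[0.706 0.192 0.04 ]]
```

View pics/t12.png

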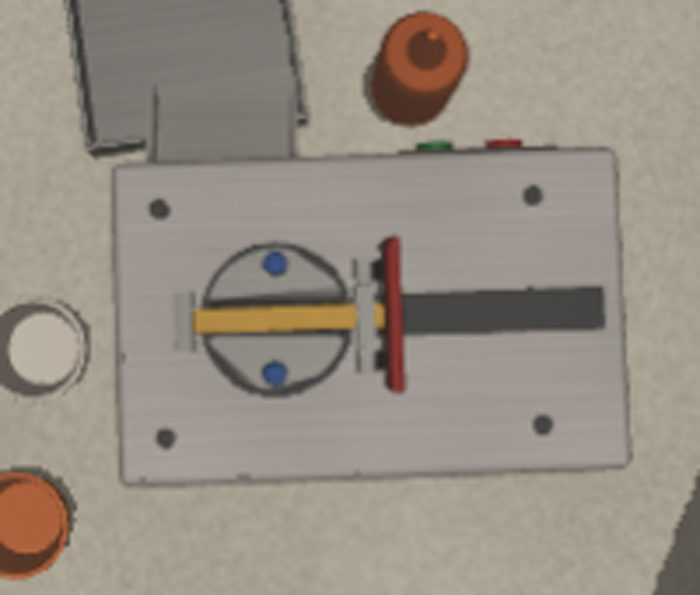

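View pics/s12.png

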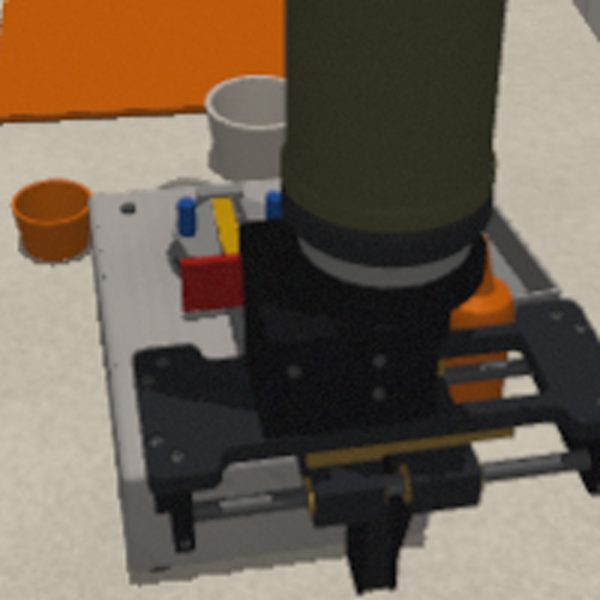

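The bar lies through the slot with its nose in the keeper. The plate is against both buffers, and the hub reads about 2° from straight. The bottle, ramekin and pan haven't moved.

```bash
python3 -c "
from cell import *
print(sign_off())"
```

```text
the job is handed in; nothing more can be done
None
```

The bar is home through the hub's slot and the hub is locked. I handed the job in at about 13.4 s of the 51 s allowed. No verdict was reported.

**What I did:** With the fingers shut, I pushed the blue post nearer the red plate to turn the hub about 45° counter-clockwise until the slot lined up. I then pushed the red plate in small steps until it met the buffers, and backed off clear of everything. The highest tool force I read, at the ends of the moves, was about 4 N.

**Last checks:**
- **Hub:** the slot was about 2° from the bar's line (roughly 0.04 rad) in the top view.
- **Bar:** the plate had moved 112 mm from where it started. Its starting travel was 0–8 mm, so it should be at about 114 mm. The top view shows the nose in the keeper and the plate against both buffers.
- **Other things:** the bottle, ramekin (the small white cup) and pan are within about 2 mm of where they started, which is within measurement noise.

**What went wrong or disagreed:**
- On the first push the fingertip drifted about 6 mm sideways and caught the post only at its corner. I backed off, re-centred and pushed again.
- The side camera's readings of the post and plate were off while the arm partly hid them, so I relied on the top view for the final values.

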